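# Fetch the brass blank from behind the others

## Task

The brass blank waiting behind the red and blue ones in the sloped track is the next to be engraved. Taking always the blank at the orange stop, clear the red and the blue one onto the wooden block, one in each V seat, then set the brass one on the two rubber rollers of the rotary cradle. Finally put the other two back in from the top of the track so that the red one lies against the stop and the blue one behind it, whichever was first before, and leave the other things on the bench where they are.

Things in the scene. Friction and masses are not known exactly. Their poses are not given: they have to be found in the camera images.
- red_center (a point): Red anodised aluminium cylinder, 30 mm in diameter and 44 mm long, 85 g, lying on its side with flat ends (a small black dot at the centre of each). The point is its centre; its y axis runs along the cylinder, x and z turn as it rolls.
- blue_center (a point): Blue anodised aluminium cylinder, 30 mm in diameter and 44 mm long, 85 g, lying on its side with flat ends (a small black dot at the centre of each). The point is its centre; its y axis runs along the cylinder, x and z turn as it rolls.
- brass_center (a point): Brass cylinder, 30 mm in diameter and 44 mm long, 260 g, lying on its side with flat ends (a small black dot at the centre of each). The point is its centre; its y axis runs along the cylinder, x and z turn as it rolls.
- track: Fixed sloped track on a wooden base 200 x 80 mm. Origin: mid-track on the bench; x points up the slope (8 degrees), z up. Blanks lie along y, ends free, and roll down to the orange stop at -x. Blank centres (mm): at the stop (-50, 0, 55), second (-20, 0, 59), third (brass) (9, 0, 63). A steel strap (x -24 to 19, top at 89) bars lifting except at the stop. Put in at the open top end: centre (54, 0, 70), let go.
- cradle: Fixed rotary cradle: grey base 130 x 85 x 12 mm with two black rubber rollers 20 mm in diameter, 32 mm long, along y, axes at x +-15 mm, 35 mm up (they do not turn); low white motor box (28 mm high) at x +52 mm. Origin: centre of the base's underside, z up. A blank lies between the rollers along y, its centre at (0, 0, 55) mm, its ends overhanging.
- block: Fixed wooden resting block: pale base 150 x 85 x 12 mm with two dark V seats, 28 mm wide along y, at x +35 and -35 mm. Origin: centre of the base's underside, z up. A blank lies in a seat along y, its centre at (+-35, 0, 52) mm, its ends overhanging; either blank may take either seat.
- loupe: A bystander, not to be disturbed. Black eyepiece loupe, 38 mm in diameter, 34 mm high, loose. Origin at its underside.
- polish: A bystander, not to be disturbed. Amber jar of polish with a steel cap, 48 mm in diameter, 45 mm high, loose. Origin at its underside.
- stone: A bystander, not to be disturbed. Green sharpening stone 70 x 24 x 14 mm lying flat, loose. Origin at its underside.

How it is judged:
By the outcome, as a careful person would: the job done as asked, in the order asked, and still so for the second after the job is handed in, with the robot touching nothing.
It also fails if it takes over 136 s, if anything falls off the work surface, if the arm or the gripper's body presses on something with over 40 N, if the wrist force passes 120 N, or if a joint passes its speed limit or range.

## Robot

A 6-joint arm with a two-finger parallel gripper is mounted at the origin on the work surface. World frame = base frame: x ahead of the robot, y to its left, z up, the work surface at z = 0. Lengths are in m, angles in rad, forces in N, time in s.
With the tool pointing down it reaches from about 0.3 to 0.875 m from the base axis. Payload 6.4 kg.
Tool frame: the origin (TCP) lies at the very end of the fingers, on their centre line; the grasp point (between the pads) lies 19 mm behind it; z points along the fingers, y is the line along which they close (so a half turn about z gives the same grasp; the last joint's range is limited). The gripper opens to 88 mm and grips with 3 to 60 N. Pads are 18 mm wide; open, the fingers measure 123 mm over their backs; the gripper's body (75 mm by 187 mm) begins 45 mm behind the grasp point.
Start: joints at [0.971, 0.181, 1.607, -0, 1.354, -0.206], TCP at [0.221, 0.531, 0.239] pointing down, gripper open.
Joint ranges: [-2.99, 2.99], [-0.89, 2.07], [0.3, 2.58], [-1.14, 4.28], [0, 2.63], [-3.12, 3.12]. Speed limits (rad/s): [2.57, 2.57, 3.01, 3.14, 3.14, 3.14].

## Interface

Orientations are given as a unit quaternion [w, x, y, z].
In Python, from rig import bot gives the robot as it stands.
- The arm moves only by the shell command python3 -m handwheel 'ROWS'. ROWS is JSON, one flat list of numbers, 5 for each row, row after row: the shift along the tool's x, y, z each as a share of 25 cm, from -1 to 1, then the turn about the tool's z as a share of pi rad, from -1 to 1, then the opening, from -1 (shut) to 1 (fully open), so that 0 is half open. In form: [dx, dy, dz, turn, hand, dx, dy, dz, turn, hand, ...]. A call has exactly 8 rows; each row is the pose to reach, as a shift and turn from the pose commanded when the call began, along the tool's axes at that moment, turning the shorter way round; what a row does not reach only later rows make up. A row lasts 1/10 s, in which the tool goes at most 50 mm and 8.59 degrees, less where a joint would pass 70% of its speed; a pose out of reach is approached as far as the arm can. A call with a number of a shift or a turn outside -1 to 1 is refused whole. A call with a gripper value outside its range is refused whole. The fingers move at their own pace and stop on an object; the grip force is fixed at half the most. Time passes only in rows, so rows that repeat a pose let the fingers close, or fill a call up. It gives the time, the measured TCP pose, the force, the opening and the grip force at its end, in the units of the state.
- bot.read_state(): the state, without advancing time (a new reading comes with each control period).
- bot.camera(name): name is "scene" or "side" or "wrist"; returns a dict with "color" (400x640x3 uint8, red, green, blue), "fx", "fy", "cx", "cy" (pixels), "pose" (4x4, takes a point from camera to world coordinates); the wrist camera has in their place "tool_from_camera" (4x4, takes a point from camera to tool coordinates, whose origin is the TCP and whose axes are the flange's). Camera axes: x right, y down, z forward; pixel columns grow to the right and rows downward; lengths in m; the calibration is good to about 2 mm. A picture is of the moment at which its call begins: read the wrist's pose just before it. There is no depth.
- bot.finish_job(): hands the job in; it is judged then, once.
The state is a dict: "time_s": time; "joint_positions": joint angles; "qvel": joint speeds; "effort": joint torques, N m; "tcp_pos": TCP position; "eef_rot": TCP orientation; "ft_force": force on the tool from outside, world axes, zero at the start; "ft_torque": the same for the moment, N m; "finger_gap": finger opening in m; "grasp_force": force on a finger pad.
Only numpy, scipy, OpenCV 4.12 (cv2) and the standard library are available. Lean on these libraries where they do the work, as an engineer would, in place of code of your own. Each camera call takes 0.05 s, during which the arm holds its last target. There are 200 camera calls.

## Working session

There is one attempt and no reset: what is moved stays moved. The work goes in short steps, Python scripts to look and compute and a shell command to move; the robot and the scene stay as the last step left them, time stands still between calls to the robot, and variables do not carry over. Pictures are saved under pics/ and viewed, at most 14 in all, crops included, and the job is handed in when it is done.

```bash
mkdir -p pics; ls; python3 - <<'E'
from rig import bot
import cv2
s=bot.read_state()
print({k:(v if not hasattr(v,'round') else v) for k,v in s.items()})
for n in ["scene","side"]:
    c=bot.camera(n); cv2.imwrite(f"pics/{n}0.png",c["color"][:,:,::-1]); print(n,c["fx"],c["cx"],c["cy"],c["pose"])
c=bot.camera("wrist"); cv2.imwrite("pics/wrist0.png",c["color"][:,:,::-1]); print(c["fx"],c["tool_from_camera"])
E
```

```text
pics
{'time_s': 0.0, 'joint_positions': array([ 9.70697518e-01,  1.81531944e-01,  1.60797740e+00, -2.19319058e-05,
        1.35376476e+00, -2.06292001e-01]), 'qvel': array([ 0.00151811,  0.00086077, -0.0002636 , -0.00082083, -0.00063978,
        0.00201005]), 'effort': array([ 7.73860438e-05, -4.33854997e+01, -3.41855514e+01,  7.03036948e-02,
        3.82711657e-02, -1.17815248e-04]), 'tcp_pos': array([0.22032027, 0.53055863, 0.23783003]), 'eef_rot': array([-3.20017978e-04,  1.95631119e-01,  9.80677194e-01, -7.77509049e-04]), 'ft_force': array([ 0.16325866,  0.09056125, -0.43582528]), 'ft_torque': array([-0.0228537 ,  0.03465337,  0.04157251]), 'grasp_force': 0.0, 'finger_gap': 0.08807957008161077}
scene 449.6046931476614 319.27943141448725 192.2310098012723 [[-0.85660469  0.36979763 -0.35983068  0.98782687]
 [ 0.51594175  0.62159751 -0.58942399  0.55992579]
 [ 0.00570226 -0.69055503 -0.72325738  0.79311038]
 [ 0.          0.          0.          1.        ]]
side 405.8203118804814 320.0272169174198 197.70392248037984 [[ 0.8843276  -0.22069237  0.41141169  0.20796975]
 [-0.46651998 -0.45168452  0.76048682 -0.78941899]
 [ 0.01799466 -0.86445126 -0.50239448  0.59201932]
 [ 0.          0.          0.          1.        ]]
315.2968572582475 [[ 5.59015293e-04 -9.65318556e-01 -2.61074266e-01  6.67601100e-02]
 [ 9.99999705e-01  6.77358279e-04 -3.63311900e-04  3.82463107e-04]
 [ 5.27552535e-04 -2.61073986e-01  9.65318650e-01 -1.46464385e-01]
 [ 0.00000000e+00  0.00000000e+00  0.00000000e+00  1.00000000e+00]]
```

View pics/scene0.png

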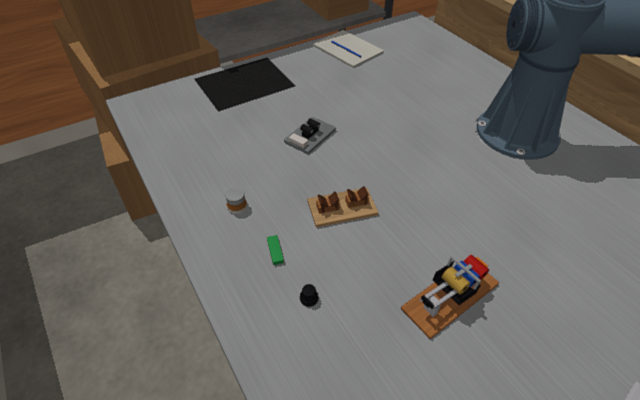

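View pics/side0.png

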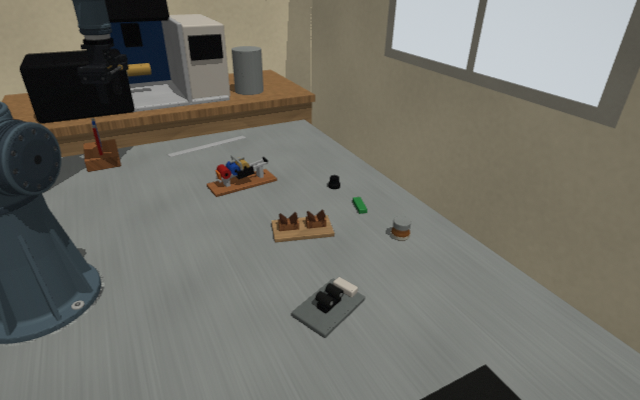

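The scene view shows the track at about (450,292) with red at the stop, blue, then brass. The block is at (343,207), the cradle at (311,134), the jar at (236,200), the stone at (276,250) and the loupe at (309,295). The side view agrees. Next I'll zoom in to read the corners.

```bash
python3 - <<'E'
import cv2,numpy as np
def mont(f,boxes,out):
    im=cv2.imread(f); M=np.zeros((600,800,3),np.uint8)
    for (u,v,w,h,z,px,py) in boxes:
        c=cv2.resize(im[v:v+h,u:u+w],None,fx=z,fy=z,interpolation=cv2.INTER_CUBIC)
        for k in range(0,w,10): cv2.putText(c,str(u+k),(k*z,8),0,.3,(255,255,0),1); cv2.line(c,(k*z,8),(k*z,12),(255,255,0),1)
        for k in range(10,h,10): cv2.putText(c,str(v+k),(0,k*z+3),0,.3,(255,255,0),1)
        M[py:py+h*z,px:px+w*z]=c
    cv2.imwrite(out,M)
mont("pics/scene0.png",[(396,245,110,95,4,0,0),(300,180,85,50,4,445,0),(280,110,60,45,5,445,210)],"pics/m1.png")
mont("pics/side0.png",[(200,148,84,50,5,0,0),(265,205,75,40,5,425,0),(285,270,85,65,5,0,260)],"pics/m2.png")
E
```

```text
(no output)
```

View pics/m1.png

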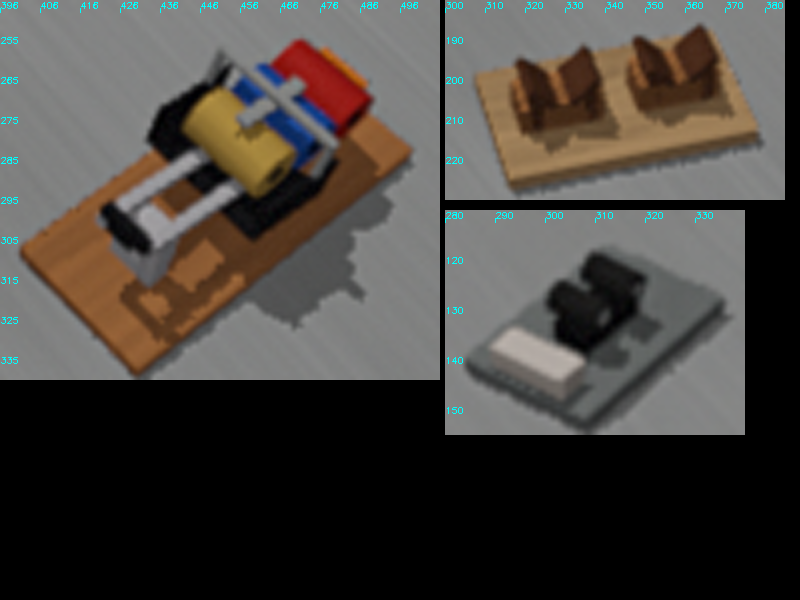

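View pics/m2.png

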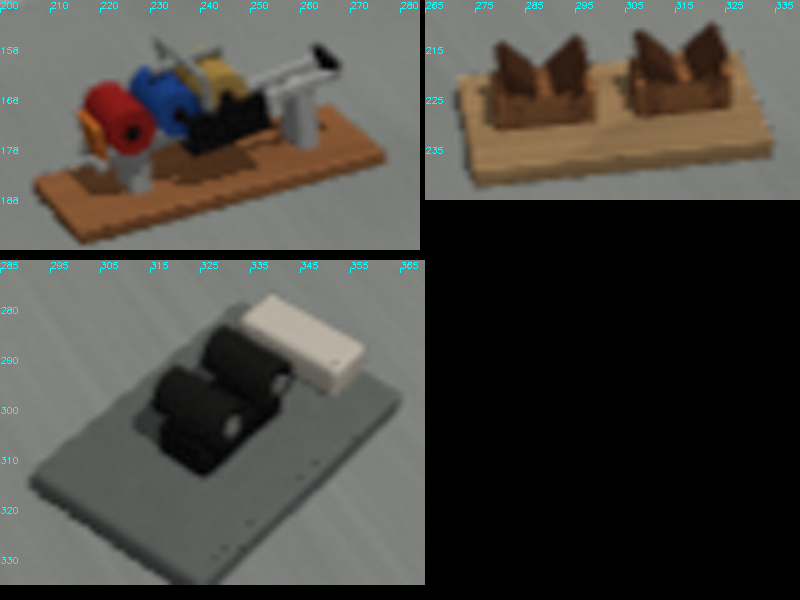

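The zooms show the corners well enough to fit x, y and yaw for each fixture. Red is at the stop and the seats are empty.

```bash
cat > fit.py <<'E'
import numpy as np
from scipy.optimize import least_squares
S=dict(f=449.6047,c=(319.279,192.231),P=np.array([[-0.85660469,0.36979763,-0.35983068,0.98782687],[0.51594175,0.62159751,-0.58942399,0.55992579],[0.00570226,-0.69055503,-0.72325738,0.79311038]]))
D=dict(f=405.8203,c=(320.027,197.704),P=np.array([[0.8843276,-0.22069237,0.41141169,0.20796975],[-0.46651998,-0.45168452,0.76048682,-0.78941899],[0.01799466,-0.86445126,-0.50239448,0.59201932]]))
def proj(C,p):
    q=C['P'][:,:3].T@(np.asarray(p)-C['P'][:,3]); return C['f']*q[:2]/q[2]+C['c']
def ground(C,uv,z):
    d=C['P'][:,:3]@[(uv[0]-C['c'][0])/C['f'],(uv[1]-C['c'][1])/C['f'],1]; o=C['P'][:,3]
    return o+d*(z-o[2])/d[2]
def fit(obs,z,x0):
    def r(x):
        c,s=np.cos(x[2]),np.sin(x[2])
        return np.concatenate([proj(C,[x[0]+c*a-s*b,x[1]+s*a+c*b,z])-uv for C,a,b,uv in obs])
    return least_squares(r,x0,loss='soft_l1')
if __name__=="__main__":
    tr=[(S,.1,.04,(430.5,336.8)),(S,.1,-.04,(401,307)),(S,-.1,.04,(499,283)),(D,-.1,-.04,(216.4,194.6)),(D,.1,-.04,(277,178.4)),(D,-.1,.04,(207,183.6))]
    bl=[(S,-.075,-.0425,(316.8,225)),(S,.075,-.0425,(378.3,213)),(S,-.075,.0425,(307.5,198.3)),(S,.075,.0425,(366.8,187)),(D,.075,.0425,(275.6,239)),(D,.075,-.0425,(271.6,220.6)),(D,-.075,.0425,(334.4,234)),(D,-.075,-.0425,(328.4,216.4))]
    cr=[(S,.065,.0425,(308.4,152.4)),(S,.065,-.0425,(284.4,140.4)),(S,-.065,.0425,(336,128)),(S,-.065,-.0425,(313,117)),(D,.065,.0425,(333,278.6)),(D,.065,-.0425,(365,297)),(D,-.065,-.0425,(325,334)),(D,-.065,.0425,(291,314.4))]
    for n,o in (('track',tr),('block',bl),('cradle',cr)):
        p=[ground(C,uv,.012) for C,a,b,uv in o]; m=np.mean(p,0)
        best=min((fit(o,.012,[m[0],m[1],y]) for y in (0,1.57,3.14,-1.57)),key=lambda r:r.cost)
        print(n,best.x.round(4),np.degrees(best.x[2]).round(1),'res',best.fun.round(1))
    for n,uv,uv2,z in (('loupe',(309,300),(334,186),0),('polish',(236,206),(401,236),0),('stone',(276,251),(360,206),.01)): print(n,ground(S,uv,z).round(3),ground(D,uv2,z).round(3))
E
python3 fit.py
```

```text
track [0.5197 0.2941 0.1082] 6.2 res [-0.2  1.1 -1.3 -0.3 -0.3 -1.5 -1.  -1.4 -0.3 -2.1 -1.6 -1.5]
block [ 0.5755 -0.015   2.8485] 163.2 res [-2.  -0.5 -0.4 -0.7 -1.3 -0.7 -0.5 -0.3 -1.9 -1.  -1.  -1.5 -0.3 -1.9
 -1.3 -2.4]
cradle [ 0.5053 -0.2842  0.3963] 22.7 res [-0.8 -1.1 -1.8 -1.5 -0.2 -1.4 -1.5 -1.4 -1.1 -1.6  0.1 -1.6 -0.4  0.4
 -0.9 -2.8]
loupe [ 0.763  0.156 -0.   ] [0.764 0.151 0.   ]
polish [ 0.786 -0.149  0.   ] [ 0.786 -0.152  0.   ]
stone [0.768 0.023 0.01 ] [0.763 0.003 0.01 ]
```

```bash
cat > h.py <<'E'
import numpy as np, cv2, sys
from rig import bot
from scipy.spatial.transform import Rotation as Ro
def R(q): return Ro.from_quat(np.roll(q,-1)).as_matrix()
def plan(p,ang):
    s=bot.read_state(); M=R(s['eef_rot']); d=M.T@(np.array(p)-s['tcp_pos'])/.25
    a=np.degrees(np.arctan2(M[1,1],M[0,1])); t=(ang-a+90)%180-90
    print('t',round(s['time_s'],2),'tcp',s['tcp_pos'].round(4),'ang',a.round(1),'rows',d.round(3),'turn',round(-t/180,3),'tilt',M[:,2].round(4))
def loc(o,l):  # o=(x,y,yaw)
    c,s=np.cos(o[2]),np.sin(o[2]); return np.array([o[0]+c*l[0]-s*l[1],o[1]+s*l[0]+c*l[1],l[2]])
def wrist(name):
    s=bot.read_state(); c=bot.camera('wrist'); cv2.imwrite(name,c['color'][:,:,::-1])
    T=np.eye(4); T[:3,:3]=R(s['eef_rot']); T[:3,3]=s['tcp_pos']; P=T@c['tool_from_camera']
    return c['color'],dict(f=c['fx'],c=(c['cx'],c['cy']),P=P[:3])
E
python3 - <<'E'
from h import *
plan([.470,.2887,.20],96.2)
E
```

```text
t 0.15 tcp [0.2204 0.5307 0.238 ] ang 67.4 rows [-1.293 -0.51   0.152] turn -0.16 tilt [-8.0e-04 -1.1e-03 -1.0e+00]
```

```bash
python3 -m handwheel '[-0.08,-0.03,0,0,0.45,-0.22,-0.09,0,0,0.45,-0.37,-0.15,0,0,0.45,-0.52,-0.2,0,0,0.45,-0.67,-0.26,0,0,0.45,-0.82,-0.32,0,0,0.45,-0.93,-0.37,0,0,0.45,-1,-0.4,0,0,0.45]'
python3 -m handwheel '[-0.05,-0.02,0.01,-0.02,0.45,-0.1,-0.04,0.02,-0.05,0.45,-0.15,-0.06,0.04,-0.08,0.45,-0.2,-0.08,0.06,-0.11,0.45,-0.25,-0.1,0.1,-0.14,0.45,-0.293,-0.11,0.14,-0.16,0.45,-0.293,-0.11,0.152,-0.16,0.45,-0.293,-0.11,0.152,-0.16,0.45]'
python3 - <<'E'
from h import *
plan([.470,.2887,.20],96.2)
im,C=wrist('pics/w1.png'); 
np.savez('c1.npz',**{k:np.array(v) for k,v in C.items()})
E
```

```text
time_s: 0.95
tcp_pos: [0.4145, 0.3409, 0.2385]
eef_rot: [-0.0, 0.197, 0.98, -0.0]
ft_force: [-0.2, 1.4, -0.1]
finger_gap: 0.0639
grasp_force: 0.0
time_s: 1.75
tcp_pos: [0.4696, 0.2891, 0.2]
eef_rot: [-0.001, -0.053, 0.999, -0.0]
ft_force: [0.9, -0.3, -0.9]
finger_gap: 0.0638
grasp_force: 0.0
t 1.75 tcp [0.4696 0.2891 0.2   ] ang 96.1 rows [-0.001 -0.002 -0.   ] turn -0.001 tilt [-1.8e-03 -4.0e-04 -1.0e+00]
```

View pics/w1.png

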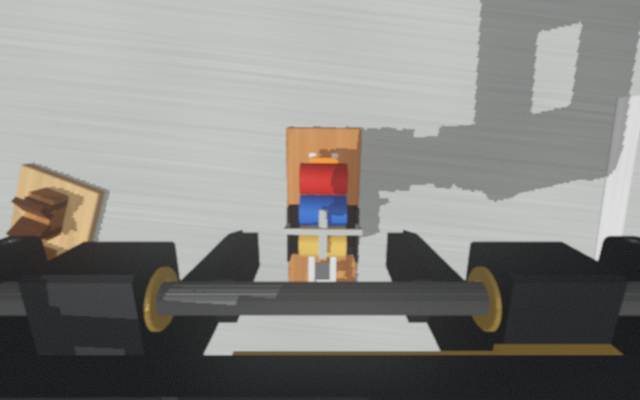

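The wrist view shows red at about (323,180), squarely aligned, with blue and brass behind it. Next I'll fit the red silhouette for a precise position.

```bash
cat >> h.py <<'E'
from fit import proj, ground
def cyl(C,p,ang):
    a=np.radians(ang); u=np.array([np.cos(a),np.sin(a),0]); v=np.array([-u[1],u[0],0]); w=np.array([0,0,1])
    t=np.linspace(0,2*np.pi,48)
    q=np.array([proj(C,np.array(p)+.022*k*u+.015*(np.cos(x)*v+np.sin(x)*w)) for k in(-1,1) for x in t])
    return np.r_[q.min(0),q.max(0)]
def mask(im,col):
    h=cv2.cvtColor(im,cv2.COLOR_RGB2HSV)
    m={'red':(h[...,0]<6)|(h[...,0]>174),'blue':abs(h[...,0].astype(int)-112)<10,'brass':abs(h[...,0].astype(int)-23)<5}[col]&(h[...,1]>120)&(h[...,2]>50)
    n,l,st,_=cv2.connectedComponentsWithStats(m.astype(np.uint8)); k=1+np.argmax(st[1:,4]); return st[k]
def findcyl(im,C,col,p0,ang):
    x,y,w,h,a=mask(im,col); b=np.array([x,y,x+w,y+h])-.5
    from scipy.optimize import least_squares
    r=least_squares(lambda q:cyl(C,[q[0],q[1],p0[2]],ang)-b,p0[:2]); print(col,b,r.x.round(4),r.fun.round(1)); return r.x
E
python3 - <<'E'
from h import *
im=cv2.imread('pics/w1.png')[:,:,::-1]; z=np.load('c1.npz'); C=dict(f=float(z['f']),c=z['c'],P=z['P'])
findcyl(im,C,'red',[.47,.289,.055],96.1)
for uv in ((287,128),(360,128)): print(ground(C,uv,.012).round(4))
for uv in ((28,164),(107,189)): print(ground(C,uv,.012).round(4))
E
```

```text
red [299.5 163.5 347.5 194.5] [0.4643 0.2898] [-0.6 -0.4  0.6  0.5]
[0.4235 0.2474 0.012 ]
[0.4154 0.3228 0.012 ]
[ 0.4908 -0.0252  0.012 ]
[0.5096 0.057  0.012 ]
```

```bash
python3 -m handwheel '[0.003,0.001,0.05,0,0.45,0.006,0.002,0.1,0,0.45,0.01,0.003,0.16,0,0.45,0.014,0.004,0.22,0,0.45,0.014,0.004,0.27,0,0.45,0.014,0.004,0.31,0,0.45,0.014,0.004,0.32,0,0.45,0.014,0.004,0.32,0,0.45]'
python3 - <<'E'
from h import *
plan([.466,.290,.037],96.2)
im,C=wrist('pics/w2.png')
r=findcyl(im,C,'red',[.466,.290,.055],96.2)
plan([r[0],r[1],.037],96.2)
E
```

```text
time_s: 2.6
tcp_pos: [0.4664, 0.2898, 0.1203]
eef_rot: [-0.0, -0.054, 0.999, -0.0]
ft_force: [0.3, 0.7, -0.4]
finger_gap: 0.0643
grasp_force: 0.0
t 2.6 tcp [0.4664 0.2898 0.1203] ang 96.2 rows [0.001 0.001 0.333] turn 0.0 tilt [-7.e-04 -3.e-04 -1.e+00]
red [289.5 185.5 354.5 227.5] [0.4643 0.2896] [-1.1 -0.4  1.1  0.5]
t 2.65 tcp [0.4668 0.2899 0.1209] ang 96.2 rows [ 0.01  -0.     0.335] turn 0.0 tilt [ 2.e-04  1.e-04 -1.e+00]
```

View pics/w2.png

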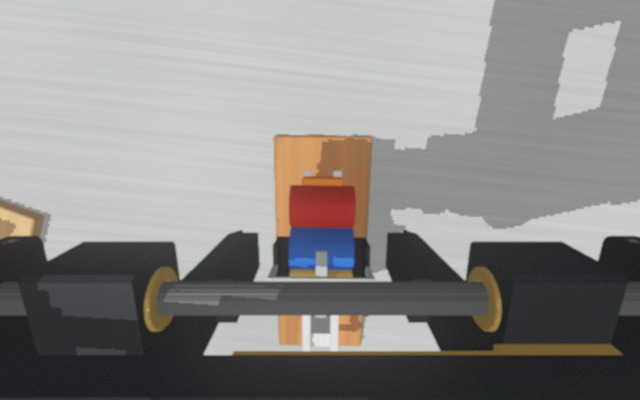

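The closer view confirms red at (322,206), centred between the fingers. Descending and gripping.

```bash
python3 -m handwheel '[0.003,0,0.04,0,0.45,0.007,0,0.1,0,0.45,0.007,0,0.16,0,0.45,0.007,0,0.22,0,0.45,0.007,0,0.27,0,0.45,0.007,0,0.31,0,0.45,0.007,0,0.33,0,0.45,0.007,0,0.335,0,0.45]'
python3 -m handwheel '[0,0,0,0,0,0,0,0,0,-0.2,0,0,0,0,-1,0,0,0,0,-1,0,0,0,0,-1,0,0,0,0,-1,0,0,0,0,-1,0,0,0,0,-1]'
```

```text
time_s: 3.45
tcp_pos: [0.4646, 0.2895, 0.0362]
eef_rot: [-0.001, -0.054, 0.999, -0.0]
ft_force: [0.5, 0.1, 0.1]
finger_gap: 0.0637
grasp_force: 0.0
time_s: 4.25
tcp_pos: [0.4654, 0.2898, 0.0375]
eef_rot: [0.001, -0.054, 0.999, 0.0]
ft_force: [-0.3, 0.4, 6.8]
finger_gap: 0.0439
grasp_force: 30.0
```

```bash
python3 -m handwheel '[0,0,-0.02,0,-1,0,0,-0.06,0,-1,0,0,-0.12,0,-1,0,0,-0.2,0,-1,0,0,-0.3,0,-1,0,0,-0.4,0,-1,0,0,-0.5,0,-1,0,0,-0.54,0,-1]'
python3 - <<'E'
from h import *
plan([.573,-.01,.19],73.5)
E
```

```text
time_s: 5.05
tcp_pos: [0.466, 0.2902, 0.1756]
eef_rot: [0.002, -0.055, 0.999, 0.001]
ft_force: [0.6, 0.2, -1.8]
finger_gap: 0.0438
grasp_force: 29.9
t 5.05 tcp [0.466  0.2902 0.1756] ang 96.3 rows [-0.295 -1.24  -0.058] turn 0.126 tilt [ 0.0042  0.0016 -1.    ]
```

```bash
python3 -m handwheel '[-0.01,-0.06,-0.02,0,-1,-0.04,-0.18,-0.06,0,-1,-0.08,-0.33,-0.06,0,-1,-0.12,-0.49,-0.06,0,-1,-0.16,-0.65,-0.06,0,-1,-0.19,-0.8,-0.06,0,-1,-0.22,-0.92,-0.06,0,-1,-0.24,-1,-0.06,0,-1]'
python3 -m handwheel '[-0.01,-0.06,0,0.02,-1,-0.02,-0.12,0,0.04,-1,-0.03,-0.18,0,0.06,-1,-0.05,-0.22,0,0.08,-1,-0.055,-0.24,0,0.1,-1,-0.055,-0.24,0,0.12,-1,-0.055,-0.24,0,0.126,-1,-0.055,-0.24,0,0.126,-1]'
python3 - <<'E'
from h import *
plan([.573,-.01,.19],73.5)
im,C=wrist('pics/w3.png')
np.savez('c3.npz',**{k:np.array(v) for k,v in C.items()})
E
```

```text
time_s: 5.85
tcp_pos: [0.5512, 0.0444, 0.1857]
eef_rot: [-0.001, -0.053, 0.999, -0.0]
ft_force: [0.1, 0.5, -0.6]
finger_gap: 0.0436
grasp_force: 29.9
time_s: 6.65
tcp_pos: [0.5711, -0.011, 0.186]
eef_rot: [-0.001, 0.143, 0.99, -0.0]
ft_force: [0.4, -0.0, -1.2]
finger_gap: 0.0439
grasp_force: 29.9
t 6.65 tcp [ 0.5711 -0.011   0.186 ] ang 73.6 rows [-0.006  0.006 -0.016] turn 0.0 tilt [-1.9e-03  3.0e-04 -1.0e+00]
```

View pics/w3.png

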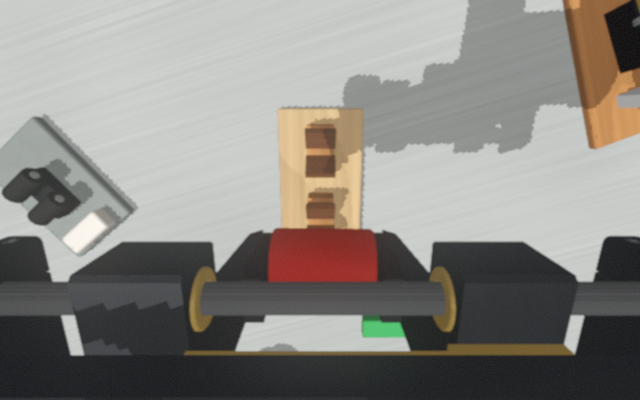

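```bash
python3 - <<'E'
from h import *
z=np.load('c3.npz'); C=dict(f=float(z['f']),c=z['c'],P=z['P'])
a,b,c,d=[ground(C,uv,.012) for uv in ((278,108.5),(362,108.5),(280,226),(364,226))]
ang=lambda v:np.degrees(np.arctan2(v[1],v[0]))
print(a.round(4),b.round(4),np.linalg.norm(b-a),'y ang',ang(b-a),'x ang',ang(c-a),ang(d-b))
yaw=np.radians(-16.2); m=(a+b)/2; o=m[:2]+.075*np.array([np.cos(yaw),np.sin(yaw)]); print('origin',o)
for l in (.035,-.035): print(loc((*o,yaw),(l,0,.052)), proj(C,loc((*o,yaw),(l,0,.045))))
f=loc((*o,yaw),(.035,0,.052+.006-.0183)); f[2]=.052-.0175; plan(f,73.8)
# cradle rough: motor etc
for uv in ((40,116),(136,210),(79,255)): print(ground(C,uv,.012).round(4))
E
```

```text
[ 0.4921 -0.0328  0.012 ] [0.5153 0.0462 0.012 ] 0.08227769584825088 y ang 73.60952254506759 x ang -17.4629486659315 -13.508670648314844
origin [ 0.57568352 -0.01420756]
[ 0.6092938  -0.02397224  0.052     ] [320.31738162 226.01813103]
[ 0.54207324 -0.00444287  0.052     ] [319.93934605 153.69299492]
t 6.7 tcp [ 0.5712 -0.0108  0.1863] ang 73.6 rows [-0.162 -0.008  0.607] turn -0.001 tilt [-1.4e-03  2.0e-04 -1.0e+00]
[ 0.4326 -0.2602  0.012 ]
[ 0.5482 -0.211   0.012 ]
[ 0.5783 -0.2941  0.012 ]
```

```bash
python3 -m handwheel '[-0.04,-0.002,0,0,-1,-0.1,-0.004,0.02,0,-1,-0.15,-0.008,0.08,0,-1,-0.162,-0.008,0.16,0,-1,-0.162,-0.008,0.26,0,-1,-0.162,-0.008,0.36,0,-1,-0.162,-0.008,0.44,0,-1,-0.162,-0.008,0.48,0,-1]'
python3 -m handwheel '[0,0,0.02,0,-1,0,0,0.04,0,-1,0,0,0.06,0,-1,0,0,0.08,0,-1,0,0,0.1,0,-1,0,0,0.115,0,-1,0,0,0.122,0,-1,0,0,0.122,0,-1]'
```

```text
time_s: 7.5
tcp_pos: [0.6093, -0.0237, 0.0647]
eef_rot: [-0.001, 0.143, 0.99, 0.0]
ft_force: [-0.4, -0.6, -0.5]
finger_gap: 0.0434
grasp_force: 29.9
time_s: 8.3
tcp_pos: [0.6099, -0.0238, 0.0362]
eef_rot: [-0.0, 0.143, 0.99, 0.0]
ft_force: [-0.4, 0.1, -1.2]
finger_gap: 0.044
grasp_force: 29.9
```

```bash
python3 -m handwheel '[0,0,0.002,0,-1,0,0,0.004,0,-1,0,0,0.006,0,-1,0,0,0.006,0,-1,0,0,0.006,0,-1,0,0,0.006,0,-1,0,0,0.006,0,-1,0,0,0.006,0,-1]'
python3 -m handwheel '[0,0,0,0,0.05,0,0,0,0,0.1,0,0,0,0,0.2,0,0,0,0,0.3,0,0,0,0,0.45,0,0,0,0,0.45,0,0,0,0,0.45,0,0,0,0,0.45]'
python3 -m handwheel '[0,0,-0.05,0,0.45,0,0,-0.12,0,0.45,0,0,-0.2,0,0.45,0,0,-0.3,0,0.45,0,0,-0.4,0,0.45,0,0,-0.5,0,0.45,0,0,-0.57,0,0.45,0,0,-0.6,0,0.45]'
python3 - <<'E'
from h import *
im,C=wrist('pics/w4.png')
findcyl(im,C,'red',[.6093,-.024,.052],73.8)
c=bot.camera('scene'); i=c['color'][:,:,::-1]
cv2.imwrite('pics/s4.png',cv2.resize(i[170:340,300:510],None,fx=3,fy=3))
plan([.5165,.2954,.186],96.2); plan([.4648,.2898,.12],96.2)
E
```

```text
time_s: 9.1
tcp_pos: [0.6102, -0.0239, 0.035]
eef_rot: [0.0, 0.143, 0.99, 0.0]
ft_force: [0.3, 0.0, -0.3]
finger_gap: 0.0438
grasp_force: 29.9
time_s: 9.9
tcp_pos: [0.6101, -0.0239, 0.035]
eef_rot: [-0.0, 0.143, 0.99, -0.0]
ft_force: [0.1, 0.4, 0.3]
finger_gap: 0.064
grasp_force: 0.0
time_s: 10.7
tcp_pos: [0.6114, -0.0241, 0.1883]
eef_rot: [0.002, 0.143, 0.99, -0.0]
ft_force: [0.2, -0.2, -0.2]
finger_gap: 0.0641
grasp_force: 0.0
red [297.5 166.5 346.5 199.5] [ 0.6091 -0.0234] [-0.8  0.1  0.8 -0.1]
t 10.8 tcp [ 0.6109 -0.024   0.1868] ang 73.6 rows [7.240e-01 1.119e+00 1.000e-03] turn -0.126 tilt [ 2.9e-03 -7.0e-04 -1.0e+00]
t 10.8 tcp [ 0.6109 -0.024   0.1868] ang 73.6 rows [0.917 1.038 0.265] turn -0.126 tilt [ 2.9e-03 -7.0e-04 -1.0e+00]
```

View pics/s4.png

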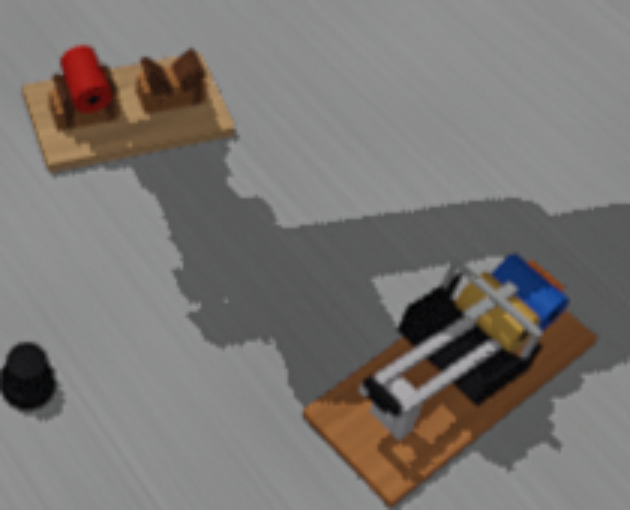

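Red is seated in the far seat, blue has rolled to the stop and brass is second. Going back for blue.

```bash
python3 -m handwheel '[0.03,0.04,0,0,0.45,0.09,0.11,0,0,0.45,0.16,0.2,0,0,0.45,0.24,0.29,0,0,0.45,0.32,0.38,0,0,0.45,0.4,0.48,0,0,0.45,0.46,0.56,0,0,0.45,0.5,0.6,0,0,0.45]'
python3 -m handwheel '[0.05,0.05,0,-0.02,0.45,0.12,0.12,0,-0.04,0.45,0.19,0.2,0,-0.06,0.45,0.26,0.28,0,-0.08,0.45,0.33,0.35,0.02,-0.1,0.45,0.39,0.41,0.1,-0.12,0.45,0.417,0.438,0.2,-0.126,0.45,0.417,0.438,0.265,-0.126,0.45]'
python3 -m handwheel '[0,0,0,0,0.45,0,0,0,0,0.45,0,0,0,0,0.45,0,0,0,0,0.45,0,0,0,0,0.45,0,0,0,0,0.45,0,0,0,0,0.45,0,0,0,0,0.45]'
python3 - <<'E'
from h import *
im,C=wrist('pics/w5.png')
findcyl(im,C,'blue',[.465,.29,.055],96.2)
plan([.4648,.2897,.0372],96.2)
E
```

```text
time_s: 11.6
tcp_pos: [0.5306, 0.1576, 0.1835]
eef_rot: [-0.001, 0.142, 0.99, -0.0]
ft_force: [0.6, 1.1, -0.0]
finger_gap: 0.0638
grasp_force: 0.0
time_s: 12.4
tcp_pos: [0.4614, 0.2906, 0.1162]
eef_rot: [-0.002, -0.056, 0.998, -0.0]
ft_force: [0.9, -0.2, 0.5]
finger_gap: 0.0636
grasp_force: 0.0
time_s: 13.2
tcp_pos: [0.4638, 0.2899, 0.1188]
eef_rot: [0.0, -0.054, 0.999, 0.0]
ft_force: [-0.5, -0.4, 0.4]
finger_gap: 0.0641
grasp_force: 0.0
blue [289.5 190.5 354.5 230.5] [0.4641 0.29  ] [-1.3 -1.5  1.3  1.6]
t 13.25 tcp [0.4637 0.2899 0.1188] ang 96.2 rows [-0.004 -0.001  0.326] turn 0.0 tilt [ 1.e-04  0.e+00 -1.e+00]
```

```bash
python3 -m handwheel '[-0.004,0,0.04,0,0.45,-0.004,0,0.1,0,0.45,-0.004,0,0.16,0,0.45,-0.004,0,0.22,0,0.45,-0.004,0,0.27,0,0.45,-0.004,0,0.305,0,0.45,-0.004,0,0.32,0,0.45,-0.004,0,0.327,0,0.45]'
python3 -m handwheel '[0,0,0,0,0,0,0,0,0,-0.2,0,0,0,0,-1,0,0,0,0,-1,0,0,0,0,-1,0,0,0,0,-1,0,0,0,0,-1,0,0,0,0,-1]'
python3 -m handwheel '[0,0,-0.02,0,-1,0,0,-0.06,0,-1,0,0,-0.12,0,-1,0,0,-0.2,0,-1,0,0,-0.3,0,-1,0,0,-0.4,0,-1,0,0,-0.5,0,-1,0,0,-0.56,0,-1]'
python3 - <<'E'
from h import *
plan([.5421,-.0044,.175],73.8)
E
```

```text
time_s: 14.05
tcp_pos: [0.4646, 0.29, 0.0365]
eef_rot: [-0.0, -0.054, 0.999, -0.0]
ft_force: [1.0, 0.1, 0.4]
finger_gap: 0.0643
grasp_force: 0.0
time_s: 14.85
tcp_pos: [0.4652, 0.2902, 0.0375]
eef_rot: [0.001, -0.054, 0.999, 0.0]
ft_force: [0.2, -1.1, 6.2]
finger_gap: 0.0439
grasp_force: 30.0
time_s: 15.65
tcp_pos: [0.4653, 0.2903, 0.18]
eef_rot: [0.001, -0.054, 0.999, 0.0]
ft_force: [-0.2, 0.7, -1.0]
finger_gap: 0.0437
grasp_force: 29.9
t 15.65 tcp [0.4653 0.2903 0.18  ] ang 96.2 rows [-0.177 -1.205  0.02 ] turn 0.125 tilt [ 0.0028  0.001  -1.    ]
```

```bash
python3 -m handwheel '[-0.01,-0.06,0,0,-1,-0.03,-0.18,0,0,-1,-0.05,-0.33,0,0,-1,-0.07,-0.49,0,0,-1,-0.1,-0.65,0,0,-1,-0.12,-0.8,0,0,-1,-0.14,-0.92,0,0,-1,-0.147,-1,0,0,-1]'
python3 -m handwheel '[-0.01,-0.06,0,0.02,-1,-0.02,-0.12,0,0.04,-1,-0.03,-0.17,0,0.06,-1,-0.03,-0.2,0,0.08,-1,-0.03,-0.205,0,0.1,-1,-0.03,-0.205,0,0.12,-1,-0.03,-0.205,0,0.125,-1,-0.03,-0.205,0,0.125,-1]'
python3 - <<'E'
from h import *
plan([.5421,-.0044,.0635],73.8)
E
```

```text
time_s: 16.45
tcp_pos: [0.5278, 0.0423, 0.1756]
eef_rot: [-0.001, -0.053, 0.999, -0.0]
ft_force: [0.1, 0.5, -1.6]
finger_gap: 0.0437
grasp_force: 29.9
time_s: 17.25
tcp_pos: [0.5406, -0.0051, 0.176]
eef_rot: [-0.001, 0.141, 0.99, 0.0]
ft_force: [0.2, -0.5, -1.4]
finger_gap: 0.0439
grasp_force: 29.9
t 17.25 tcp [ 0.5406 -0.0051  0.176 ] ang 73.8 rows [-0.006  0.005  0.45 ] turn -0.0 tilt [-1.9e-03  3.0e-04 -1.0e+00]
```

```bash
python3 -m handwheel '[-0.003,0.003,0.03,0,-1,-0.003,0.003,0.08,0,-1,-0.003,0.003,0.14,0,-1,-0.003,0.003,0.2,0,-1,-0.003,0.003,0.27,0,-1,-0.003,0.003,0.34,0,-1,-0.003,0.003,0.41,0,-1,-0.003,0.003,0.45,0,-1]'
python3 -m handwheel '[0,0,0.02,0,-1,0,0,0.04,0,-1,0,0,0.06,0,-1,0,0,0.08,0,-1,0,0,0.095,0,-1,0,0,0.11,0,-1,0,0,0.115,0,-1,0,0,0.115,0,-1]'
```

```text
time_s: 18.05
tcp_pos: [0.5408, -0.0037, 0.0619]
eef_rot: [-0.002, 0.141, 0.99, 0.0]
ft_force: [0.4, -0.5, -0.8]
finger_gap: 0.0433
grasp_force: 29.9
time_s: 18.85
tcp_pos: [0.5424, -0.0042, 0.0357]
eef_rot: [0.0, 0.141, 0.99, -0.0]
ft_force: [0.0, -0.8, -0.7]
finger_gap: 0.0437
grasp_force: 29.9
```

```bash
python3 -m handwheel '[0,0,0.002,0,-1,0,0,0.004,0,-1,0,0,0.004,0,-1,0,0,0.004,0,-1,0,0,0.004,0,0.05,0,0,0.004,0,0.1,0,0,0.004,0,0.2,0,0,0.004,0,0.3]'
python3 -m handwheel '[0,0,0,0,0.45,0,0,0,0,0.45,0,0,-0.05,0,0.45,0,0,-0.13,0,0.45,0,0,-0.25,0,0.45,0,0,-0.4,0,0.45,0,0,-0.55,0,0.45,0,0,-0.6,0,0.45]'
python3 - <<'E'
from h import *
im,C=wrist('pics/w6.png')
findcyl(im,C,'blue',[.542,-.0044,.052],73.8); findcyl(im,C,'red',[.609,-.024,.052],73.8)
plan([.4648,.2898,.12],96.2)
E
```

```text
time_s: 19.65
tcp_pos: [0.5423, -0.0041, 0.0347]
eef_rot: [-0.0, 0.141, 0.99, -0.0]
ft_force: [0.6, -0.1, -0.0]
finger_gap: 0.0568
grasp_force: 0.0
time_s: 20.45
tcp_pos: [0.5447, -0.0046, 0.19]
eef_rot: [0.004, 0.141, 0.99, -0.0]
ft_force: [0.1, -0.0, 1.0]
finger_gap: 0.0638
grasp_force: 0.0
blue [298.5 166.5 346.5 197.5] [ 0.5424 -0.0034] [-1.1 -0.7  1.1  0.8]
red [299.5 235.5 344.5 267.5] [ 0.6093 -0.0233] [-1.   0.5  1.  -0.5]
t 20.5 tcp [ 0.5449 -0.0046  0.1901] ang 73.7 rows [0.639 1.041 0.276] turn -0.125 tilt [ 0.0079 -0.0019 -1.    ]
```

```bash
python3 -m handwheel '[0.03,0.04,0,0,0.45,0.07,0.11,0,0,0.45,0.12,0.2,0,0,0.45,0.17,0.29,0,0,0.45,0.22,0.38,0,0,0.45,0.26,0.48,0,0,0.45,0.29,0.56,0,0,0.45,0.3,0.6,0,0,0.45]'
python3 -m handwheel '[0.05,0.05,0,-0.02,0.45,0.1,0.12,0,-0.04,0.45,0.15,0.2,0,-0.06,0.45,0.2,0.28,0,-0.08,0.45,0.26,0.35,0.02,-0.1,0.45,0.31,0.41,0.1,-0.12,0.45,0.329,0.44,0.2,-0.125,0.45,0.329,0.44,0.26,-0.125,0.45]'
python3 -m handwheel '[0,0,0,0,0.45,0,0,0,0,0.45,0,0,0,0,0.45,0,0,0,0,0.45,0,0,0,0,0.45,0,0,0,0,0.45,0,0,0,0,0.45,0,0,0,0,0.45]'
python3 - <<'E'
from h import *
im,C=wrist('pics/w7.png')
findcyl(im,C,'brass',[.465,.29,.055],96.2)
plan([.4648,.2897,.0372],96.2)
E
```

```text
time_s: 21.3
tcp_pos: [0.51, 0.1629, 0.1822]
eef_rot: [-0.002, 0.14, 0.99, -0.0]
ft_force: [0.2, 0.4, -0.2]
finger_gap: 0.0639
grasp_force: 0.0
time_s: 22.1
tcp_pos: [0.4618, 0.2897, 0.1165]
eef_rot: [-0.002, -0.055, 0.998, -0.001]
ft_force: [0.7, -0.2, 0.6]
finger_gap: 0.064
grasp_force: 0.0
time_s: 22.9
tcp_pos: [0.4643, 0.2895, 0.1198]
eef_rot: [0.0, -0.054, 0.999, 0.0]
ft_force: [0.1, -0.4, -0.3]
finger_gap: 0.0638
grasp_force: 0.0
brass [287.5 188.5 354.5 231.5] [0.4646 0.289 ] [-0.1  0.   0.1 -0. ]
t 22.95 tcp [0.4642 0.2895 0.1198] ang 96.2 rows [-0.002  0.001  0.33 ] turn 0.0 tilt [ 1.e-04 -0.e+00 -1.e+00]
```

```bash
python3 -m handwheel '[-0.002,0.001,0.04,0,0.45,-0.002,0.001,0.1,0,0.45,-0.002,0.001,0.16,0,0.45,-0.002,0.001,0.22,0,0.45,-0.002,0.001,0.27,0,0.45,-0.002,0.001,0.305,0,0.45,-0.002,0.001,0.322,0,0.45,-0.002,0.001,0.33,0,0.45]'
python3 -m handwheel '[0,0,0,0,0,0,0,0,0,-0.2,0,0,0,0,-1,0,0,0,0,-1,0,0,0,0,-1,0,0,0,0,-1,0,0,0,0,-1,0,0,0,0,-1]'
python3 -m handwheel '[0,0,-0.02,0,-1,0,0,-0.06,0,-1,0,0,-0.12,0,-1,0,0,-0.2,0,-1,0,0,-0.3,0,-1,0,0,-0.4,0,-1,0,0,-0.5,0,-1,0,0,-0.6,0,-1]'
python3 - <<'E'
from h import *
plan([.505,-.280,.19],112.7)
E
```

```text
time_s: 23.75
tcp_pos: [0.4646, 0.2898, 0.0367]
eef_rot: [-0.0, -0.054, 0.999, -0.0]
ft_force: [-0.2, 0.0, -0.2]
finger_gap: 0.0639
grasp_force: 0.0
time_s: 24.55
tcp_pos: [0.4653, 0.2899, 0.0378]
eef_rot: [0.001, -0.054, 0.999, 0.0]
ft_force: [1.1, -1.7, 5.3]
finger_gap: 0.0439
grasp_force: 30.0
time_s: 25.35
tcp_pos: [0.4638, 0.2898, 0.189]
eef_rot: [-0.0, -0.055, 0.999, -0.0]
ft_force: [0.1, -0.8, -3.2]
finger_gap: 0.0436
grasp_force: 30.0
t 25.35 tcp [0.4638 0.2898 0.189 ] ang 96.3 rows [ 0.084 -2.283 -0.004] turn -0.091 tilt [-9.e-04 -1.e-04 -1.e+00]
```

```bash
python3 -m handwheel '[0.01,-0.04,0,0,-1,0.02,-0.12,0,0,-1,0.03,-0.24,0,0,-1,0.03,-0.37,0,0,-1,0.03,-0.5,0,0,-1,0.03,-0.63,0,0,-1,0.03,-0.77,0,0,-1,0.03,-0.9,0,0,-1]'
python3 -m handwheel '[0.01,-0.13,0,0,-1,0.02,-0.26,0,0,-1,0.03,-0.39,0,0,-1,0.03,-0.52,0,0,-1,0.03,-0.64,0,0,-1,0.03,-0.75,0,0,-1,0.03,-0.84,0,0,-1,0.03,-0.9,0,0,-1]'
python3 -m handwheel '[0.01,-0.1,0,-0.02,-1,0.02,-0.2,0,-0.04,-1,0.024,-0.3,0,-0.06,-1,0.024,-0.39,0,-0.08,-1,0.024,-0.45,0,-0.091,-1,0.024,-0.483,0,-0.091,-1,0.024,-0.483,0,-0.091,-1,0.024,-0.483,0,-0.091,-1]'
python3 - <<'E'
from h import *
im,C=wrist('pics/w8.png')
np.savez('c8.npz',**{k:np.array(v) for k,v in C.items()})
plan([.505,-.280,.19],112.7)
i=im[60:300,200:440,::-1]; cv2.imwrite('pics/w8c.png',cv2.resize(i,None,fx=2.5,fy=2.5,interpolation=cv2.INTER_CUBIC))
E
```

```text
time_s: 26.15
tcp_pos: [0.4801, 0.0636, 0.186]
eef_rot: [-0.001, -0.054, 0.999, 0.0]
ft_force: [-0.4, -0.4, -2.8]
finger_gap: 0.0441
grasp_force: 30.0
time_s: 26.95
tcp_pos: [0.4973, -0.1605, 0.186]
eef_rot: [-0.001, -0.054, 0.999, 0.001]
ft_force: [0.9, 0.4, -2.8]
finger_gap: 0.0435
grasp_force: 30.0
time_s: 27.75
tcp_pos: [0.5054, -0.279, 0.1867]
eef_rot: [-0.0, -0.196, 0.981, 0.001]
ft_force: [0.3, -0.1, -2.3]
finger_gap: 0.0435
grasp_force: 30.0
t 27.8 tcp [ 0.5055 -0.2788  0.1868] ang 112.6 rows [ 0.004 -0.004 -0.013] turn -0.0 tilt [-7.e-04  1.e-03 -1.e+00]
```

View pics/w8c.png

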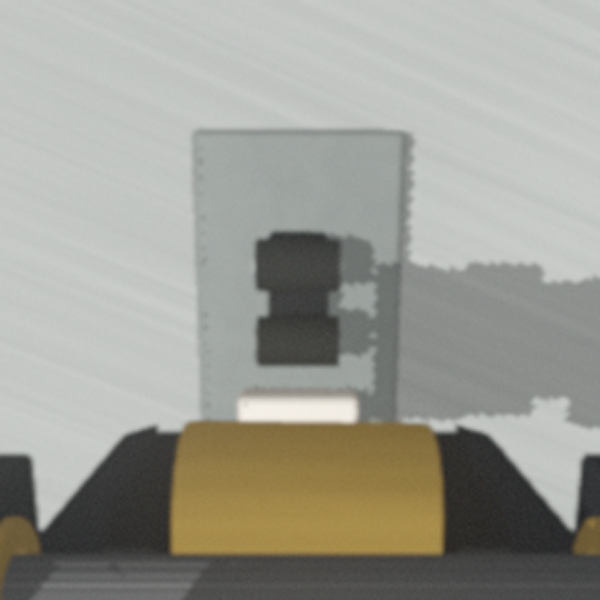

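```bash
python3 - <<'E'
from h import *
from scipy.optimize import least_squares
z=np.load('c8.npz'); C=dict(f=float(z['f']),c=z['c'],P=z['P'])
a,b=[ground(C,uv,.012) for uv in ((278.2,112),(361,112.8))]
v=b-a; print('edge',np.linalg.norm(v),np.degrees(np.arctan2(v[1],v[0])))
yaw=np.radians(22.7); o=(a+b)[:2]/2+.065*np.array([np.cos(yaw),np.sin(yaw)]); print('base origin',o)
def box(o,xs):
    t=np.linspace(0,6.28,48); q=np.array([proj(C,loc((o[0],o[1],yaw),(xs+.01*np.cos(k),y,.035+.01*np.sin(k)))) for k in t for y in(-.016,.016)])
    return np.r_[q.min(0),q.max(0)]
obs=[(-.015,(302.6,154.2,335.8,176.4)),(.015,(302.6,186.8,335.6,206))]
r=least_squares(lambda o:np.concatenate([box(o,x)-ob for x,ob in obs]),o); print('roller origin',r.x,r.fun.round(1))
m=(r.x+o)/2
for o_ in (r.x,o): plan([*o_,.0645],112.7)
E
```

```text
edge 0.08149750084925123 112.08261875532995
base origin [ 0.50569544 -0.28122512]
roller origin [ 0.50499835 -0.28196229] [-0.9  0.9  0.6 -0.2 -0.3 -1.   0.5  0.3]
t 27.8 tcp [ 0.5055 -0.2788  0.1868] ang 112.6 rows [ 0.007 -0.011  0.489] turn -0.0 tilt [-7.e-04  1.e-03 -1.e+00]
t 27.8 tcp [ 0.5055 -0.2788  0.1868] ang 112.6 rows [ 0.003 -0.01   0.489] turn -0.0 tilt [-7.e-04  1.e-03 -1.e+00]
```

```bash
python3 -m handwheel '[0.005,-0.01,0.03,0,-1,0.005,-0.01,0.09,0,-1,0.005,-0.01,0.16,0,-1,0.005,-0.01,0.23,0,-1,0.005,-0.01,0.3,0,-1,0.005,-0.01,0.38,0,-1,0.005,-0.01,0.44,0,-1,0.005,-0.01,0.48,0,-1]'
python3 -m handwheel '[0,0,0.02,0,-1,0,0,0.04,0,-1,0,0,0.06,0,-1,0,0,0.08,0,-1,0,0,0.095,0,-1,0,0,0.105,0,-1,0,0,0.108,0,-1,0,0,0.108,0,-1]'
python3 - <<'E'
from h import *
plan([.5053,-.2818,.0375],112.7)
E
```

```text
time_s: 28.6
tcp_pos: [0.5047, -0.2817, 0.0649]
eef_rot: [-0.001, -0.196, 0.981, 0.001]
ft_force: [-0.8, 0.3, -2.7]
finger_gap: 0.0438
grasp_force: 30.0
time_s: 29.4
tcp_pos: [0.5056, -0.2827, 0.0402]
eef_rot: [-0.0, -0.196, 0.981, -0.0]
ft_force: [0.6, -0.1, -1.4]
finger_gap: 0.044
grasp_force: 30.0
t 29.4 tcp [ 0.5056 -0.2827  0.0402] ang 112.6 rows [-0.     0.004  0.011] turn -0.0 tilt [-0. -0. -1.]
```

```bash
python3 -m handwheel '[0,0.003,0.002,0,-1,0,0.003,0.004,0,-1,0,0.003,0.006,0,-1,0,0.003,0.008,0,-1,0,0.003,0.009,0,-1,0,0.003,0.009,0,-1,0,0.003,0.009,0,-1,0,0.003,0.009,0,-1]'
```

```text
time_s: 30.2
tcp_pos: [0.5057, -0.2821, 0.0384]
eef_rot: [0.0, -0.196, 0.981, -0.0]
ft_force: [-0.1, 2.4, 4.4]
finger_gap: 0.0438
grasp_force: 30.0
```

```bash
python3 -m handwheel '[0,0,0,0,0.05,0,0,0,0,0.1,0,0,0,0,0.2,0,0,0,0,0.3,0,0,0,0,0.45,0,0,0,0,0.45,0,0,0,0,0.45,0,0,0,0,0.45]'
python3 -m handwheel '[0,0,-0.02,0,0.45,0,0,-0.06,0,0.45,0,0,-0.15,0,0.45,0,0,-0.25,0,0.45,0,0,-0.37,0,0.45,0,0,-0.49,0,0.45,0,0,-0.57,0,0.45,0,0,-0.6,0,0.45]'
python3 - <<'E'
from h import *
im,C=wrist('pics/w9.png')
findcyl(im,C,'brass',[.505,-.282,.055],112.7)
c=bot.camera('scene'); i=c['color'][:,:,::-1]
cv2.imwrite('pics/s9.png',cv2.resize(i[100:240,220:400],None,fx=4,fy=4))
plan([.6092,-.0237,.16],73.8)
E
```

```text
time_s: 31.0
tcp_pos: [0.5054, -0.2819, 0.038]
eef_rot: [0.0, -0.196, 0.981, -0.0]
ft_force: [0.3, -0.8, 0.3]
finger_gap: 0.0643
grasp_force: 0.0
time_s: 31.8
tcp_pos: [0.5066, -0.2829, 0.1917]
eef_rot: [0.002, -0.196, 0.981, -0.002]
ft_force: [0.9, -0.5, -0.6]
finger_gap: 0.064
grasp_force: 0.0
brass [390.5 343.5 622.5 355.5] [ 0.5922 -0.0322] [ 90.9 -12.2 -83.    7.2]
t 31.9 tcp [ 0.506  -0.2824  0.1896] ang 112.6 rows [-0.779  0.797  0.117] turn 0.216 tilt [ 0.0023 -0.002  -1.    ]
```

View pics/s9.png

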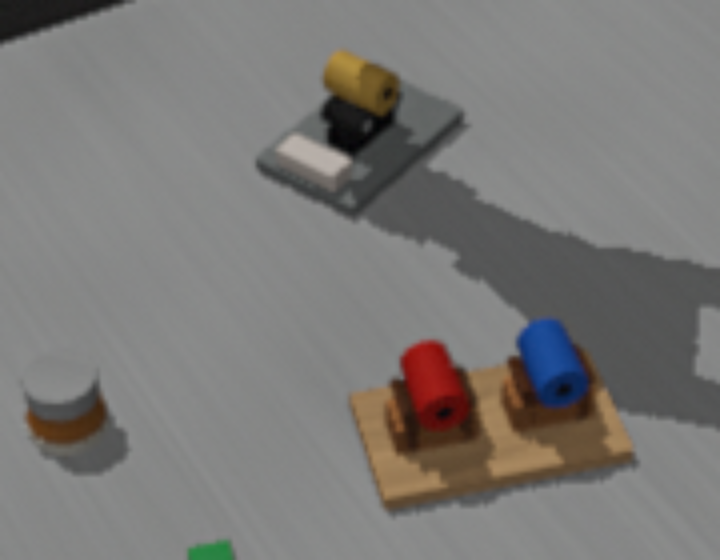

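Brass lies on both rollers, and red and blue are in their seats. Now fetching red.

```bash
python3 -m handwheel '[-0.03,0.04,0,0,0.45,-0.08,0.1,0,0,0.45,-0.14,0.17,0,0,0.45,-0.2,0.25,0,0,0.45,-0.26,0.33,0,0,0.45,-0.32,0.4,0,0,0.45,-0.37,0.46,0,0,0.45,-0.4,0.5,0,0,0.45]'
python3 -m handwheel '[-0.05,0.04,0,0.03,0.45,-0.11,0.08,0,0.06,0.45,-0.17,0.13,0,0.1,0.45,-0.23,0.18,0,0.14,0.45,-0.29,0.23,0,0.18,0.45,-0.34,0.27,0,0.21,0.45,-0.379,0.297,0,0.216,0.45,-0.379,0.297,0,0.216,0.45]'
python3 -m handwheel '[0,0,0.05,0,0.45,0,0,0.1,0,0.45,0,0,0.15,0,0.45,0,0,0.2,0,0.45,0,0,0.24,0,0.45,0,0,0.26,0,0.45,0,0,0.26,0,0.45,0,0,0.26,0,0.45]'
python3 - <<'E'
from h import *
plan([.6092,-.0235,.0345],73.8)
im,C=wrist('pics/w10.png')
findcyl(im,C,'red',[.609,-.024,.052],73.8)
E
```

```text
time_s: 32.7
tcp_pos: [0.5489, -0.1256, 0.1862]
eef_rot: [-0.001, -0.197, 0.98, 0.001]
ft_force: [0.5, -0.2, -0.8]
finger_gap: 0.0639
grasp_force: 0.0
time_s: 33.5
tcp_pos: [0.6082, -0.0216, 0.1867]
eef_rot: [-0.001, 0.141, 0.99, 0.0]
ft_force: [-0.6, 0.4, -0.7]
finger_gap: 0.0638
grasp_force: 0.0
time_s: 34.3
tcp_pos: [0.6088, -0.0232, 0.1233]
eef_rot: [0.0, 0.141, 0.99, -0.0]
ft_force: [0.6, 0.5, 0.1]
finger_gap: 0.0641
grasp_force: 0.0
t 34.3 tcp [ 0.6088 -0.0232  0.1233] ang 73.7 rows [-0.002 -0.001  0.355] turn -0.0 tilt [ 5.e-04 -1.e-04 -1.e+00]
red [290.5 186.5 353.5 228.5] [ 0.6092 -0.0232] [-1.1  0.2  1.1 -0.1]
```

```bash
python3 -m handwheel '[-0.001,0,0.04,0,0.45,-0.001,0,0.1,0,0.45,-0.001,0,0.17,0,0.45,-0.001,0,0.23,0,0.45,-0.001,0,0.28,0,0.45,-0.001,0,0.33,0,0.45,-0.001,0,0.35,0,0.45,-0.001,0,0.355,0,0.45]'
python3 -m handwheel '[0,0,0,0,0,0,0,0,0,-0.2,0,0,0,0,-1,0,0,0,0,-1,0,0,0,0,-1,0,0,0,0,-1,0,0,0,0,-1,0,0,0,0,-1]'
python3 -m handwheel '[0,0,-0.02,0,-1,0,0,-0.06,0,-1,0,0,-0.12,0,-1,0,0,-0.2,0,-1,0,0,-0.3,0,-1,0,0,-0.42,0,-1,0,0,-0.54,0,-1,0,0,-0.62,0,-1]'
python3 - <<'E'
from h import *
from fit import S,D
for y in ((.5197,.2941),(.515,.2952)):
  for cam,uv in ((S,(423,300)),(S,(432,305)),(D,(263.5,160)),(D,(266.5,161))):
    g=ground(cam,uv,.075)[:2]-y; a=np.radians(6.2); print(np.array([[np.cos(a),np.sin(a)],[-np.sin(a),np.cos(a)]])@g)
plan([.57,.3005,.19],96.2)
E
```

```text
time_s: 35.15
tcp_pos: [0.6083, -0.0231, 0.0333]
eef_rot: [-0.001, 0.141, 0.99, 0.0]
ft_force: [0.1, 0.7, -0.5]
finger_gap: 0.0638
grasp_force: 0.0
time_s: 35.95
tcp_pos: [0.6093, -0.0233, 0.0349]
eef_rot: [0.001, 0.141, 0.99, -0.0]
ft_force: [0.2, 0.2, 5.1]
finger_gap: 0.044
grasp_force: 30.0
time_s: 36.75
tcp_pos: [0.6096, -0.0233, 0.1931]
eef_rot: [0.002, 0.141, 0.99, -0.0]
ft_force: [-0.3, 0.6, -1.5]
finger_gap: 0.0433
grasp_force: 30.0
[ 0.08888681 -0.00386704]
[0.08340891 0.01285333]
[ 0.06090138 -0.03402018]
[ 0.06524209 -0.04502728]
[ 0.09344052 -0.0054682 ]
[0.08796262 0.01125217]
[ 0.06545509 -0.03562135]
[ 0.0697958  -0.04662844]
t 36.75 tcp [ 0.6096 -0.0233  0.1931] ang 73.7 rows [0.515 1.199 0.01 ] turn -0.125 tilt [ 3.6e-03 -9.0e-04 -1.0e+00]
```

```bash
python3 -m handwheel '[0.02,0.04,0,0,-1,0.05,0.13,0,0,-1,0.09,0.24,0,0,-1,0.13,0.35,0,0,-1,0.17,0.46,0,0,-1,0.21,0.56,0,0,-1,0.24,0.65,0,0,-1,0.25,0.7,0,0,-1]'
python3 -m handwheel '[0.03,0.07,0,-0.02,-1,0.08,0.15,0,-0.04,-1,0.13,0.23,0,-0.06,-1,0.18,0.31,0,-0.08,-1,0.22,0.4,0,-0.1,-1,0.25,0.46,0,-0.12,-1,0.26,0.497,0,-0.125,-1,0.26,0.497,0,-0.125,-1]'
python3 - <<'E'
from h import *
plan([.57,.3005,.19],96.2)
im,C=wrist('pics/w11.png')
np.savez('c11.npz',**{k:np.array(v) for k,v in C.items()})
i=im[100:340,160:480,::-1]; cv2.imwrite('pics/w11c.png',cv2.resize(i,None,fx=2.5,fy=2.5,interpolation=cv2.INTER_CUBIC))
for o in ((.5197,.2941),(.5150,.2952)):
  for l in ((-.1,.04,.012),(-.1,-.04,.012),(-.024,0,.089),(.019,0,.089)): print(o,l,proj(C,loc((*o,np.radians(6.2)),l)).round(1))
E
```

```text
time_s: 37.55
tcp_pos: [0.5962, 0.1648, 0.1881]
eef_rot: [-0.001, 0.14, 0.99, 0.0]
ft_force: [-0.0, 0.1, -0.2]
finger_gap: 0.0436
grasp_force: 30.0
time_s: 38.35
tcp_pos: [0.5697, 0.3006, 0.1886]
eef_rot: [-0.0, -0.055, 0.999, -0.0]
ft_force: [0.2, -0.4, -1.0]
finger_gap: 0.0438
grasp_force: 30.0
t 38.35 tcp [0.5697 0.3006 0.1886] ang 96.3 rows [-0.001 -0.    -0.005] turn 0.0 tilt [-7.e-04 -2.e-04 -1.e+00]
(0.5197, 0.2941) (-0.1, 0.04, 0.012) [364.7  17.2]
(0.5197, 0.2941) (-0.1, -0.04, 0.012) [277.8  17. ]
(0.5197, 0.2941) (-0.024, 0, 0.089) [320.8 100.5]
(0.5197, 0.2941) (0.019, 0, 0.089) [320.8 157.9]
(0.515, 0.2952) (-0.1, 0.04, 0.012) [366.7  11.6]
(0.515, 0.2952) (-0.1, -0.04, 0.012) [279.4  11.5]
(0.515, 0.2952) (-0.024, 0, 0.089) [322.9  94.1]
(0.515, 0.2952) (0.019, 0, 0.089) [322.8 152.1]
```

View pics/w11c.png

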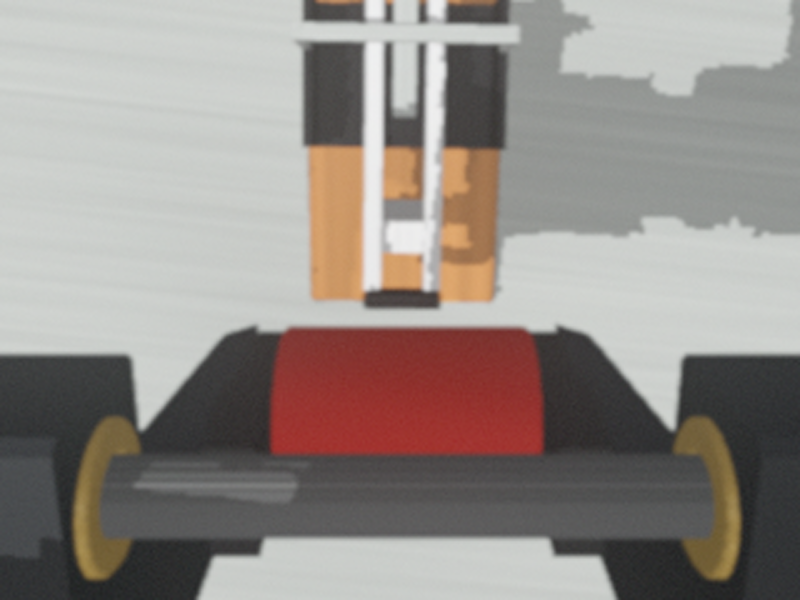

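```bash
python3 - <<'E'
from h import *
z=np.load('c11.npz'); C=dict(f=float(z['f']),c=z['c'],P=z['P'])
u=np.array([np.cos(np.radians(6.2)),np.sin(np.radians(6.2))])
a,b=[ground(C,uv,.012)[:2] for uv in ((285,220),(358,220))]
print('base end',a,b,np.linalg.norm(b-a),'origin',(a+b)/2-.1*u)
g=ground(C,(321.5,146.5),.089)[:2]; print('strap end origin',g-.019*u)
g=ground(C,(321.5,113.2),.089)[:2]; print('crossbar local x=-2.5 origin',g+.0025*u)
g=ground(C,(320.8,217.5),.077)[:2]; print('cap',g, (g-[.515,.2952])@u)
plan([.515+.054*u[0],.2952+.054*u[1],.0525],96.2)
E
```

```text
base end [0.62079117 0.26570731] [0.61209849 0.34429822] 0.07907018389381616 origin [0.51702973 0.29420283]
strap end origin [0.51080428 0.29369844]
crossbar local x=-2.5 origin [0.50736384 0.29329985]
cap [0.59155153 0.30188469] 0.07682572401084532
t 38.4 tcp [0.57   0.2997 0.1887] ang 96.2 rows [0.004 0.006 0.545] turn -0.0 tilt [-6.e-04 -5.e-04 -1.e+00]
```

The view shows the open top end, with the rails at crop x 373/435 and the end cap at (402,299). The local geometry agrees with the release point at about (0.569, 0.300). Lowering red onto the rails.

```bash
python3 -m handwheel '[0.003,0.001,0.03,0,-1,0.003,0.001,0.09,0,-1,0.003,0.001,0.17,0,-1,0.003,0.001,0.25,0,-1,0.003,0.001,0.33,0,-1,0.003,0.001,0.41,0,-1,0.003,0.001,0.48,0,-1,0.003,0.001,0.51,0,-1]'
python3 -m handwheel '[0,0,0.005,0,-1,0,0,0.01,0,-1,0,0,0.015,0,-1,0,0,0.02,0,-1,0,0,0.025,0,-1,0,0,0.028,0,-1,0,0,0.03,0,-1,0,0,0.03,0,-1]'
```

```text
time_s: 39.2
tcp_pos: [0.5678, 0.2988, 0.0585]
eef_rot: [-0.002, -0.054, 0.999, -0.001]
ft_force: [1.3, -0.2, -0.7]
finger_gap: 0.0436
grasp_force: 30.0
time_s: 40.0
tcp_pos: [0.5693, 0.3, 0.0542]
eef_rot: [-0.0, -0.054, 0.999, -0.0]
ft_force: [-0.5, 0.3, -1.2]
finger_gap: 0.0436
grasp_force: 30.0
```

```bash
python3 -m handwheel '[0,0,0.002,0,-1,0,0,0.004,0,-1,0,0,0.005,0,-1,0,0,0.005,0,-1,0,0,0.005,0,-1,0,0,0.005,0,-1,0,0,0.005,0,-1,0,0,0.005,0,-1]'
```

```text
time_s: 40.8
tcp_pos: [0.5693, 0.3, 0.053]
eef_rot: [-0.0, -0.054, 0.999, -0.0]
ft_force: [-0.4, 0.3, -1.1]
finger_gap: 0.0434
grasp_force: 30.0
```

```bash
python3 -m handwheel '[0,0,0,0,0.3,0,0,0,0,0.45,0,0,0,0,0.45,0,0,0,0,0.45,0,0,0,0,0.45,0,0,0,0,0.45,0,0,0,0,0.45,0,0,0,0,0.45]'
python3 -m handwheel '[0,0,-0.03,0,0.45,0,0,-0.08,0,0.45,0,0,-0.15,0,0.45,0,0,-0.25,0,0.45,0,0,-0.35,0,0.45,0,0,-0.45,0,0.45,0,0,-0.52,0,0.45,0,0,-0.54,0,0.45]'
python3 - <<'E'
from h import *
c=bot.camera('scene'); i=c['color'][:,:,::-1]; j=bot.camera('side')['color'][:,:,::-1]
A=cv2.resize(i[240:345,390:510],None,fx=4,fy=4); B=cv2.resize(j[145:200,200:285],None,fx=4,fy=4); M=np.zeros((420,820,3),np.uint8); M[:,:480]=A; M[:220,480:]=B
cv2.imwrite('pics/s12.png',M[:,:800])
plan([.5422,-.0042,.12],73.8)
E
```

```text
time_s: 41.6
tcp_pos: [0.5694, 0.2999, 0.053]
eef_rot: [-0.0, -0.054, 0.999, -0.0]
ft_force: [-0.1, 0.3, -0.3]
finger_gap: 0.0639
grasp_force: 0.0
time_s: 42.4
tcp_pos: [0.5711, 0.3006, 0.1927]
eef_rot: [0.003, -0.054, 0.999, 0.001]
ft_force: [-0.0, 0.2, 0.6]
finger_gap: 0.0634
grasp_force: 0.0
t 42.5 tcp [0.5701 0.3002 0.19  ] ang 96.2 rows [ 0.244 -1.198  0.279] turn 0.125 tilt [ 3.e-03  9.e-04 -1.e+00]
```

View pics/s12.png

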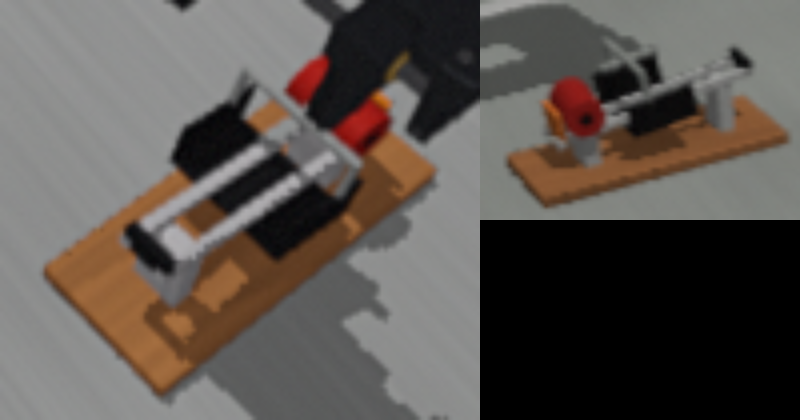

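Red is against the stop. Fetching blue.

```bash
python3 -m handwheel '[0.01,-0.04,0,0,0.45,0.03,-0.13,0,0,0.45,0.05,-0.24,0,0,0.45,0.07,-0.35,0,0,0.45,0.09,-0.46,0,0,0.45,0.1,-0.56,0,0,0.45,0.12,-0.65,0,0,0.45,0.12,-0.7,0,0,0.45]'
python3 -m handwheel '[0.02,-0.07,0,0.02,0.45,0.04,-0.15,0,0.04,0.45,0.06,-0.23,0,0.06,0.45,0.08,-0.31,0,0.08,0.45,0.1,-0.4,0,0.1,0.45,0.12,-0.46,0,0.12,0.45,0.122,-0.498,0,0.125,0.45,0.122,-0.498,0,0.125,0.45]'
python3 -m handwheel '[0,0,0.05,0,0.45,0,0,0.1,0,0.45,0,0,0.15,0,0.45,0,0,0.2,0,0.45,0,0,0.24,0,0.45,0,0,0.26,0,0.45,0,0,0.26,0,0.45,0,0,0.26,0,0.45]'
python3 - <<'E'
from h import *
plan([.5423,-.0040,.0345],73.8)
im,C=wrist('pics/w13.png')
findcyl(im,C,'blue',[.542,-.004,.052],73.8)
E
```

```text
time_s: 43.3
tcp_pos: [0.5573, 0.1206, 0.1865]
eef_rot: [-0.001, -0.054, 0.999, -0.0]
ft_force: [-0.2, 1.3, 0.2]
finger_gap: 0.064
grasp_force: 0.0
time_s: 44.1
tcp_pos: [0.5417, -0.0052, 0.1875]
eef_rot: [-0.0, 0.142, 0.99, 0.0]
ft_force: [0.2, -0.4, -1.1]
finger_gap: 0.0635
grasp_force: 0.0
time_s: 44.9
tcp_pos: [0.542, -0.0044, 0.1232]
eef_rot: [0.0, 0.141, 0.99, -0.0]
ft_force: [1.0, -0.9, 0.1]
finger_gap: 0.0637
grasp_force: 0.0
t 44.9 tcp [ 0.542  -0.0044  0.1232] ang 73.7 rows [-0.001  0.002  0.355] turn -0.0 tilt [ 4.e-04 -1.e-04 -1.e+00]
blue [291.5 186.5 353.5 226.5] [ 0.5418 -0.0039] [-1.7 -0.8  1.7  0.9]
```

```bash
python3 -m handwheel '[-0.001,0.002,0.04,0,0.45,-0.001,0.002,0.1,0,0.45,-0.001,0.002,0.17,0,0.45,-0.001,0.002,0.23,0,0.45,-0.001,0.002,0.28,0,0.45,-0.001,0.002,0.33,0,0.45,-0.001,0.002,0.35,0,0.45,-0.001,0.002,0.355,0,0.45]'
python3 -m handwheel '[0,0,0,0,0,0,0,0,0,-0.2,0,0,0,0,-1,0,0,0,0,-1,0,0,0,0,-1,0,0,0,0,-1,0,0,0,0,-1,0,0,0,0,-1]'
python3 -m handwheel '[0,0,-0.02,0,-1,0,0,-0.06,0,-1,0,0,-0.12,0,-1,0,0,-0.2,0,-1,0,0,-0.3,0,-1,0,0,-0.42,0,-1,0,0,-0.54,0,-1,0,0,-0.62,0,-1]'
python3 - <<'E'
from h import *
plan([.5693,.3001,.188],96.2)
E
```

```text
time_s: 45.75
tcp_pos: [0.5417, -0.0039, 0.0334]
eef_rot: [-0.001, 0.141, 0.99, 0.0]
ft_force: [-0.2, 0.2, 0.3]
finger_gap: 0.0641
grasp_force: 0.0
time_s: 46.55
tcp_pos: [0.5427, -0.0041, 0.0348]
eef_rot: [0.001, 0.141, 0.99, -0.0]
ft_force: [-0.1, 0.3, 6.3]
finger_gap: 0.044
grasp_force: 30.0
time_s: 47.35
tcp_pos: [0.5429, -0.004, 0.1928]
eef_rot: [0.002, 0.141, 0.99, -0.0]
ft_force: [0.6, -0.6, -1.0]
finger_gap: 0.0436
grasp_force: 30.0
t 47.35 tcp [ 0.5429 -0.004   0.1928] ang 73.7 rows [0.239 1.197 0.019] turn -0.125 tilt [ 3.5e-03 -8.0e-04 -1.0e+00]
```

```bash
python3 -m handwheel '[0.01,0.04,0,0,-1,0.03,0.13,0,0,-1,0.05,0.24,0,0,-1,0.07,0.35,0,0,-1,0.09,0.46,0,0,-1,0.1,0.56,0,0,-1,0.12,0.65,0,0,-1,0.12,0.7,0,0,-1]'
python3 -m handwheel '[0.02,0.07,0,-0.02,-1,0.04,0.15,0,-0.04,-1,0.06,0.23,0,-0.06,-1,0.08,0.31,0,-0.08,-1,0.1,0.4,0,-0.1,-1,0.11,0.46,0,-0.12,-1,0.117,0.497,0,-0.125,-1,0.117,0.497,0,-0.125,-1]'
python3 -m handwheel '[0,0,0.04,0,-1,0,0,0.08,0,-1,0,0,0.13,0,-1,0,0,0.18,0,-1,0,0,0.22,0,-1,0,0,0.24,0,-1,0,0,0.24,0,-1,0,0,0.24,0,-1]'
python3 - <<'E'
from h import *
plan([.5693,.3001,.0535],96.2)
E
```

```text
time_s: 48.15
tcp_pos: [0.5611, 0.1748, 0.1881]
eef_rot: [-0.001, 0.141, 0.99, 0.0]
ft_force: [-0.3, -1.0, -2.5]
finger_gap: 0.0436
grasp_force: 30.0
time_s: 48.95
tcp_pos: [0.5686, 0.3007, 0.1885]
eef_rot: [-0.0, -0.055, 0.999, -0.0]
ft_force: [-0.3, -0.4, -0.2]
finger_gap: 0.0436
grasp_force: 30.0
time_s: 49.75
tcp_pos: [0.5693, 0.3, 0.1294]
eef_rot: [0.0, -0.054, 0.999, 0.0]
ft_force: [0.5, -0.4, -0.4]
finger_gap: 0.0435
grasp_force: 30.0
t 49.75 tcp [0.5693 0.3    0.1294] ang 96.2 rows [0.    0.    0.304] turn 0.0 tilt [ 4.e-04  1.e-04 -1.e+00]
```

```bash
python3 -m handwheel '[0,0,0.04,0,-1,0,0,0.09,0,-1,0,0,0.14,0,-1,0,0,0.19,0,-1,0,0,0.23,0,-1,0,0,0.26,0,-1,0,0,0.28,0,-1,0,0,0.285,0,-1]'
python3 -m handwheel '[0,0,0.004,0,-1,0,0,0.008,0,-1,0,0,0.012,0,-1,0,0,0.016,0,-1,0,0,0.02,0,-1,0,0,0.02,0,-1,0,0,0.02,0,-1,0,0,0.02,0,-1]'
```

```text
time_s: 50.55
tcp_pos: [0.5688, 0.2999, 0.0572]
eef_rot: [-0.0, -0.054, 0.999, -0.0]
ft_force: [-0.7, 0.2, -0.6]
finger_gap: 0.0435
grasp_force: 30.0
time_s: 51.35
tcp_pos: [0.5691, 0.2999, 0.053]
eef_rot: [0.0, -0.054, 0.999, 0.0]
ft_force: [-0.1, -0.4, -1.2]
finger_gap: 0.0437
grasp_force: 30.0
```

```bash
python3 -m handwheel '[0,0,0,0,0.3,0,0,0,0,0.45,0,0,0,0,0.45,0,0,0,0,0.45,0,0,0,0,0.45,0,0,0,0,0.45,0,0,0,0,0.45,0,0,0,0,0.45]'
python3 -m handwheel '[0,0,-0.03,0,0.45,0,0,-0.08,0,0.45,0,0,-0.15,0,0.45,0,0,-0.25,0,0.45,0,0,-0.35,0,0.45,0,0,-0.45,0,0.45,0,0,-0.55,0,0.45,0,0,-0.6,0,0.45]'
python3 -m handwheel '[0,0.05,-0.02,0,0.45,0,0.13,-0.04,0,0.45,0,0.24,-0.04,0,0.45,0,0.36,-0.04,0,0.45,0,0.46,-0.04,0,0.45,0,0.54,-0.04,0,0.45,0,0.58,-0.04,0,0.45,0,0.6,-0.04,0,0.45]'
python3 - <<'E'
from h import *
i=bot.camera('scene')['color'][:,:,::-1]; j=bot.camera('side')['color'][:,:,::-1]
A=cv2.resize(i[100:345,220:510],None,fx=2,fy=2); B=cv2.resize(j[145:205,200:285],None,fx=2.4,fy=2.4); C=cv2.resize(j[260:340,285:370],None,fx=2.4,fy=2.4); M=np.zeros((490,800,3),np.uint8); M[:,:580]=A; M[:B.shape[0],580:580+B.shape[1]]=B; M[200:200+C.shape[0],580:580+C.shape[1]]=C
cv2.imwrite('pics/s14.png',M)
E
```

```text
time_s: 52.15
tcp_pos: [0.5691, 0.2999, 0.053]
eef_rot: [0.0, -0.054, 0.999, -0.0]
ft_force: [0.2, -0.0, -0.6]
finger_gap: 0.0637
grasp_force: 0.0
time_s: 52.95
tcp_pos: [0.5705, 0.3004, 0.2077]
eef_rot: [0.003, -0.054, 0.999, 0.001]
ft_force: [0.7, -0.1, -0.0]
finger_gap: 0.0639
grasp_force: 0.0
time_s: 53.75
tcp_pos: [0.5518, 0.4501, 0.2119]
eef_rot: [-0.001, -0.055, 0.998, -0.0]
ft_force: [0.3, -0.4, -1.0]
finger_gap: 0.0639
grasp_force: 0.0
```

View pics/s14.png

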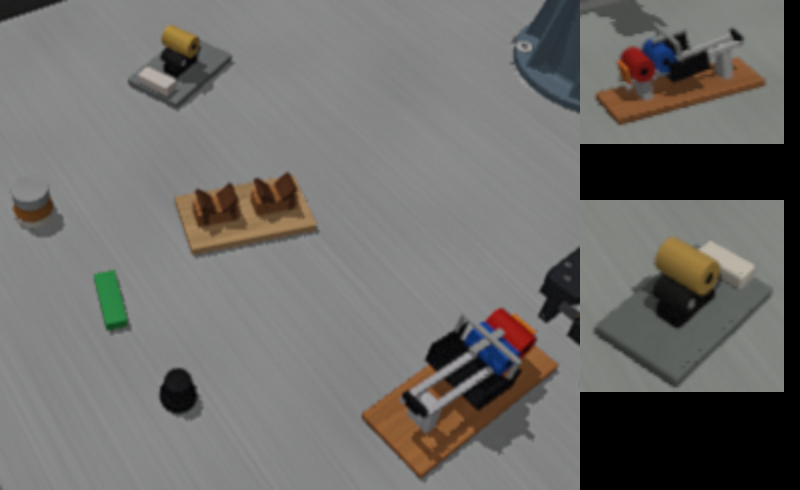

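The picture shows red against the stop at (510,330) with blue behind it at (490,350). Brass is on the rollers at (180,42), both seats are empty and the bystanders haven't moved. I'm handing in.

```bash
python3 -c "
from rig import bot
print(bot.finish_job())"
```

```text
the job is handed in; nothing more can be done
None
```

The job is done and handed in at about 54 s: brass lies on the cradle rollers, red is against the track stop with blue behind it, and the loupe, polish and stone were not moved; no verdict came back.

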